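Send the bench air to the gauged regulator

ROBOT

A 6-joint arm with a two-finger parallel gripper is mounted at the origin on the work surface. World frame = base frame: x ahead of the robot, y to its left, z up, the work surface at z = 0. Lengths are in m, angles in rad, forces in N, time in s.
With the tool pointing down it reaches from about 0.35 to 0.975 m from the base axis. Payload 4.9 kg.
Tool frame: the origin (TCP) lies at the very end of the fingers, on their centre line; the grasp point (between the pads) lies 19 mm behind it; y points along the fingers, z is the direction in which the jaws open and shut, and the axes are right-handed (so a half turn about y gives the same grasp; the last joint's range is limited). The gripper opens to 85 mm and grips with 20 to 120 N. Pads are 22 mm wide; open, the fingers measure 114 mm over their backs; the gripper's body (76 mm by 85 mm) begins 54 mm behind the grasp point. The pads swing forward as they close: fully open they stand 13 mm farther back than shut.
Start: joints at [-1.334, 0.053, 1.613, -0, 1.476, -0.119], TCP at [0.218, -0.586, 0.231] pointing down, gripper open.
Joint ranges: [-3.01, 3.01], [-1.01, 2.22], [0.06, 2.58], [-1.02, 4.17], [0.09, 2.62], [-3.14, 3.14]. Speed limits (rad/s): [2.57, 2.57, 3.14, 3.14, 3.14, 3.14].

INTERFACE

Orientations are given as a rotation vector (axis times angle).
In Python, from station import monitor, viewer, ticket gives the robot as it stands.
- The arm moves only by the tool servo_tool, never from a script. Its argument "commands" is one flat list of numbers, 7 for each row, row after row: the turn, a rotation vector about the tool's x, y, z in rad, then the shift along the tool's x, y, z in cm, then the opening, from 0 (shut) to 1 (fully open). In form: [rx, ry, rz, dx, dy, dz, claw, rx, ry, rz, dx, dy, dz, claw, ...]. A call has 1 to 20 rows; each row shifts and turns the pose as measured when the row begins, along the tool's axes as they then stand; what a row does not reach is not made up. A row lasts 1/10 s, in which the tool goes at most 50 mm and 8.59 degrees, less where a joint would pass 70% of its speed; a pose out of reach is approached as far as the arm can. A call is refused whole if a number of a shift passes 5 or a number of a turn 0.15, either way. A call with a gripper value outside its range is refused whole. The fingers move at their own pace and stop on an object; "grip_force" is the grip in N (left out, the last holds). Time passes only in rows, so rows that do not move let the fingers close. It gives the time, the measured TCP pose, the force and the opening at its end, in the units of the state.
- monitor.get_obs(): the state, without advancing time (a new reading comes with each control period).
- viewer.get_image(name): name is "scene" or "side" or "wrist"; returns a dict with "frame" (480x640x3 uint8, red, green, blue), "depth" (480x640 float32, m along the optical axis (not along the pixel's ray), 0 where there is no reading), "camera_matrix" (3x3 intrinsics, pixels), "cam_to_world" (4x4, takes a point from camera to world coordinates). Camera axes: x right, y down, z forward; pixel columns grow to the right and rows downward; lengths in m; the calibration is good to about 2 mm. A picture is of the moment at which its call begins.
- ticket.finish_job(): hands the job in, once; it reports no verdict.
The state is a dict: "t": time; "q": joint angles; "dq": joint speeds; "effort": joint torques, N m; "tool_pos": TCP position; "tool_rot": TCP orientation; "contact_force": force on the tool from outside, world axes, zero at the start; "wrist_torque": the same for the moment, N m; "opening": finger opening in m.
Only numpy, scipy, OpenCV 4.12 (cv2) and the standard library are available. Lean on these libraries where they do the work, as an engineer would, in place of code of your own. Each camera call takes 0.05 s, during which the arm holds its last target.

TASK

Put the airbrush bench's compressed air on to the regulator, the unit with the round dial gauge: with one fingertip push the selector valve's arrow-ended lever round until it points straight at the regulator, and only then push the lever of the supply tap from crosswise to fully in line with its pipe, so that the supply is fully open. Push the levers only, do not grip them, and leave the bottles and the jerrycan standing where they are.

Things in the scene. Friction and masses are not known exactly. Their poses are not given: they have to be found in the camera images.
- station: Air station: an aluminium plate (75 by 420 mm) fixed to the bench, turned up to 0.4 rad, with the supply pipe, tap and selector valve on it. Origin on the bench; the selector is 85 mm to -y, the tap 85 mm to +y. x points to the far outlet, -x to the near one, y along the supply pipe, z up. The two service units stand with their centres 155 mm from the selector's axis along +x and -x.
- selector_axis (a point): Selector valve: an upright round brass body, 52 mm across, with a level lever on top turning about a vertical stem. The point is on the stem's axis at the lever's mid height, 111 mm above the bench. Axes as the station's. Under the lever's sweep nothing stands higher than 92 mm within 15 mm of the axis, 84 mm within 30 mm and 76 mm out to 115 mm. A blanked port faces -y.
- pointer (a joint): Angle of the selector lever (rad), growing anticlockwise seen from above: 0 pointing along the station's -y at the blanked port, +1.571 along x at the far unit, -1.571 along -x at the near unit. No stop or notch at the outlets (stops at +-2.8). It starts between -1 and 1, needs about 0.35 N m (some 5 N at 65 mm from the axis) and stays where it is left.
- pointer_tip (a point): Arrow end of the selector lever, at mid height, 94 mm from the selector's axis. x points along the lever, outward; y to its left, z up. The lever is a black bar 12 mm wide and 13 mm high (104 to 118 mm above the bench) from 13 to 94 mm from the axis, with a short steel tail (26 mm) on the other side.
- regulator_centre (a point): The regulator: an aluminium block, 46 mm square, with a round black knob on top (top at 111 mm) and a round white dial gauge, 50 mm across, on its -y side, tilted up (within 75 mm of the block's centre, below 100 mm). It ends either the near or the far outlet pipe. The point is the block's centre, on the pipe's line, 58 mm above the bench. Axes as the station's. Fixed.
- filter_centre (a point): The other service unit, a plain filter at the end of the other outlet pipe: the same block, with a low domed black cap (top at 96 mm) and a clear bowl, no gauge. The point is the centre of its block, 58 mm above the bench. Axes as the station's. Fixed.
- tap_axis (a point): Supply tap: a brass ball valve in the level supply pipe (21 mm diameter, 36 mm above the bench, along the station's y) with a level lever turning about a vertical stem. The point is on the stem's axis 94 mm above the bench, level with the lever's top. Axes as the station's. Under the lever's sweep nothing stands higher than 56 mm beyond 12 mm from the axis.
- tap_lever (a joint): Angle of the tap's lever (rad), growing clockwise seen from above: 0 fully shut, crosswise to the pipe, pointing along the station's -x (towards the robot); 1.571 fully open, in line with the pipe, pointing along the station's y, away from the selector. Stops at both ends. It needs about 0.35 N m and stays where it is left.
- tap_tip (a point): Free end of the supply tap's lever, at mid height, 98 mm from its axis, 88 mm above the bench. x points along the lever, outward; z up. The lever is a steel strip with a black sleeve 18 mm wide and 12 mm high (82 to 94 mm above the bench) from 28 to 98 mm from the axis.
- tall_bottle_centre (a point): Loose white squeeze bottle, 42 mm diameter, 125 mm high; the point is its centre. To be left alone.
- mid_bottle_centre (a point): Loose white squeeze bottle, 45 mm diameter, 105 mm high; the point is its centre. To be left alone.
- small_bottle_centre (a point): Loose white squeeze bottle, 36 mm diameter, 85 mm high; the point is its centre. To be left alone.
- jerrycan_centre (a point): Loose white jerrycan with a handle, 66 by 94 mm and 155 mm high; the point is on its middle line 70 mm up. To be left alone.

How it is judged:
On the way, in this order (a step that is already met when the one before it is completed fails the run):
1. the selector lever points at the regulator while the supply tap is still shut (y of regulator_centre in the frame of pointer_tip between -0.027 and 0.027 m and x of regulator_centre in the frame of pointer_tip above 0 m and value of joint tap_lever below 0.25 rad), for 0.2 s.
2. the supply tap's lever is in line with its pipe, fully open (value of joint tap_lever above 1.4 rad), for 0.2 s.
At the end, for the whole second after the job is handed in: The selector lever points at the regulator within 10 degrees (its centre ahead of the arrow, within 27 mm of the lever's line), the tap lever is within 10 degrees of in line with its pipe (joint over 1.40), both are at rest, and the bottles and jerrycan are within 20 mm of their starts (y of regulator_centre in the frame of pointer_tip between -0.027 and 0.027 m and x of regulator_centre in the frame of pointer_tip above 0 m and value of joint tap_lever above 1.4 rad and velocity of joint pointer between -0.05 and 0.05 rad/s and velocity of joint tap_lever between -0.05 and 0.05 rad/s and distance of each of tall_bottle_centre, mid_bottle_centre, small_bottle_centre, jerrycan_centre from where it was at the start of the episode below 0.02 m); the robot touches nothing.
It fails at once if the supply tap is opened (over 0.35 rad) while the selector does not point at the regulator (more than 13 degrees off) (value of joint tap_lever above 0.35 rad and not (y of regulator_centre in the frame of pointer_tip between -0.035 and 0.035 m and x of regulator_centre in the frame of pointer_tip above 0 m)).
It fails at once if a bottle or the jerrycan is moved, knocked over, lifted or carried (over 20 mm) (distance of any of tall_bottle_centre, mid_bottle_centre, small_bottle_centre, jerrycan_centre from where it was at the start of the episode above 0.02 m).
It fails at once if a lever is gripped: fingers press on both of its long sides at once (contact force between each of pointer_left, pointer_right and the fingers above 1.5 N or contact force between each of tap_lever_left, tap_lever_right and the fingers above 1.5 N).
It also fails if it takes over 54 s, if anything falls off the work surface, if the arm or the gripper's body presses on something with over 40 N, if the wrist force passes 120 N, or if a joint passes its speed limit or range.

## Working session

There is one attempt and no reset: what is moved stays moved. The work goes in short steps, Python scripts to look and compute and a tool call to move; the robot and the scene stay as the last step left them, time stands still between calls to the robot, and variables do not carry over. Pictures are saved under pics/ and viewed, and the job is handed in when it is done.

Besides the shell and the picture viewer there is one more tool, called after "Emit:" by a JSON object that holds its "method" and its "body". servo_tool: Moves the arm, as the interface text tells. Its arguments: {"type":"object","properties":{"commands":{"type":"array","items":{"type":"number"}},"grip_force":{"type":"number"}},"required":["commands"]}

```bash
mkdir -p pics; ls; cat > h.py <<'E'
import numpy as np, cv2
from station import monitor, viewer, ticket
def grab(n,tag):
    d=viewer.get_image(n); cv2.imwrite(f'pics/{tag}.png',d['frame'][:,:,::-1]); np.savez(f'pics/{tag}.npz',**d); return d
def pts(d):
    K=d['camera_matrix'];T=d['cam_to_world'];Z=d['depth'];v,u=np.mgrid[0:480,0:640]
    P=np.stack([(u-K[0,2])/K[0,0]*Z,(v-K[1,2])/K[1,1]*Z,Z,np.ones_like(Z)],-1)@T.T
    return P[...,:3]
E
python3 - <<'E'
from h import *
for n in ['scene','side','wrist']:
    d=grab(n,n+'0'); print(n,d['cam_to_world'].round(3).tolist(), d['camera_matrix'][0,0],(d['depth']>0).mean())
o=monitor.get_obs(); print(o)
E
```

```text
pics
scene [[0.744, 0.48, -0.464, 1.088], [0.668, -0.534, 0.518, -0.596], [0.001, -0.696, -0.718, 0.91], [0.0, 0.0, 0.0, 1.0]] 515.0042024322987 0.9960286458333333
side [[-0.69, -0.428, 0.584, -0.046], [-0.724, 0.416, -0.55, 0.572], [-0.008, -0.802, -0.597, 0.706], [0.0, 0.0, 0.0, 1.0]] 495.6409922794046 0.996025390625
wrist [[0.349, -0.897, -0.27, 0.287], [-0.937, -0.335, -0.099, -0.561], [-0.002, 0.288, -0.958, 0.374], [0.0, 0.0, 0.0, 1.0]] 374.072068047379 0.995947265625
{'t': 0.15, 'q': array([-1.33401610e+00,  5.32475202e-02,  1.61399356e+00, -3.72888048e-05,
        1.47599440e+00, -1.18943725e-01]), 'dq': array([ 1.54189528e-04, -2.13101254e-04, -4.49652654e-03,  1.28079828e-03,
        1.81584699e-04, -2.98312565e-05]), 'effort': array([ 5.52064394e-04, -3.94240665e+01, -3.70722306e+01, -1.95318657e-04,
        4.62618627e-03,  4.43208052e-06]), 'tool_pos': array([ 0.21757539, -0.58538068,  0.23031026]), 'tool_rot': array([-0.3646598 ,  2.02947459, -2.02610027]), 'contact_force': array([ 0.37749174, -1.51658203, -0.59170944]), 'wrist_torque': array([ 0.00095142, -0.01394818,  0.06902612]), 'opening': 0.08525500425704223}
```

View pics/scene0.png

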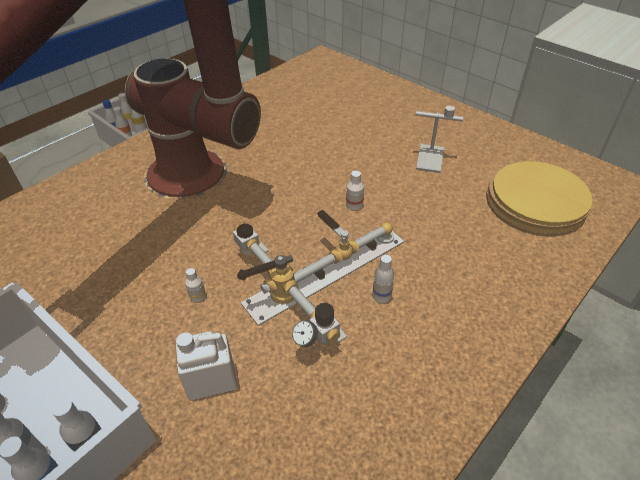

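View pics/side0.png

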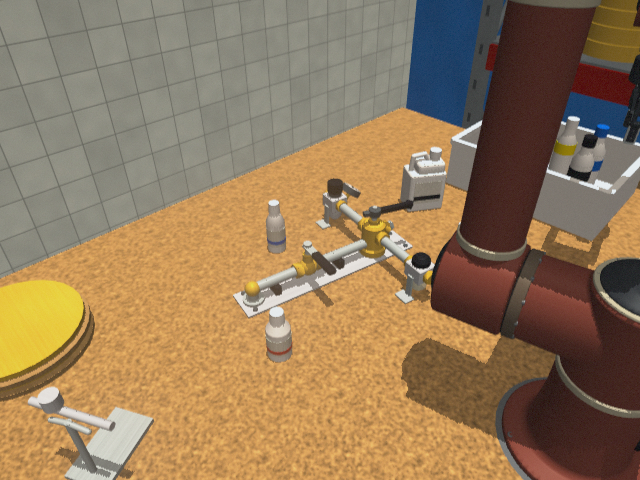

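The scene view shows the gauge unit (regulator) at (325,325), on the side nearer that camera, so it is the far (+x) outlet. The filter is at (245,238). The selector's black lever has its arrow at (240,275). The tap lever runs from (345,240) to (320,213). The bottles are at (355,190), (195,287) and (383,280), and the jerrycan is at (207,362). Next I'll measure positions.

```bash
python3 - <<'E'
from h import *
for n in ['scene0','side0']:
    d=dict(np.load(f'pics/{n}.npz')); P=pts(d); f=d['frame'].astype(int)
    hsv=cv2.cvtColor(d['frame'],cv2.COLOR_RGB2HSV)
    inb=(P[...,0]>.3)&(P[...,0]<1)&(P[...,1]>-.5)&(P[...,1]<.45)
    print(n,'bench z',np.median(P[...,2][inb]).round(4))
    m=inb&(P[...,2]>.03)&(P[...,2]<.25)
    k,l,s,c=cv2.connectedComponentsWithStats(m.astype(np.uint8))
    for i in range(1,k):
        if s[i,4]>60: q=P[l==i]; print('obj',c[i].round(),s[i,4],q.min(0).round(3),q.max(0).round(3),q.mean(0).round(3))
    dark=inb&(hsv[...,2]<75)&(P[...,2]>.075)&(P[...,2]<.13)
    k,l,s,c=cv2.connectedComponentsWithStats(dark.astype(np.uint8))
    for i in range(1,k):
        if s[i,4]>15: q=P[l==i]; print('dark',c[i].round(),s[i,4],q.min(0).round(3),q.max(0).round(3),q.mean(0).round(3), 'top',np.median(q[q[:,2]>np.percentile(q[:,2],60)],0).round(3))
    plate=inb&(P[...,2]>.002)&(P[...,2]<.02)&(hsv[...,1]<60)&(hsv[...,2]>120)
    k,l,s,c=cv2.connectedComponentsWithStats(plate.astype(np.uint8))
    q=P[plate]; print('plate',len(q),cv2.minAreaRect(q[:,:2].astype(np.float32)))
E
cat > /dev/null; python3 - <<'E'
import cv2
for n,(x,y) in {'scene0':(160,150),'side0':(180,150)}.items():
    im=cv2.imread(f'pics/{n}.png')[y:y+250,x:x+290]; cv2.imwrite(f'pics/{n}z.png',cv2.resize(im,None,fx=2.4,fy=2.4,interpolation=cv2.INTER_CUBIC))
E
```

```text
scene0 bench z 0.0006
obj [355. 187.] 429 [0.425 0.19  0.03 ] [0.471 0.233 0.11 ] [0.453 0.206 0.069]
obj [521. 213.] 650 [0.717 0.417 0.03 ] [0.884 0.45  0.05 ] [0.804 0.435 0.04 ]
obj [303. 278.] 5147 [ 0.338 -0.227  0.03 ] [0.714 0.178 0.126] [ 0.563 -0.098  0.074]
obj [384. 276.] 639 [ 0.671 -0.003  0.031] [0.712 0.036 0.129] [0.696 0.01  0.081]
obj [193. 282.] 357 [ 0.372 -0.276  0.031] [ 0.403 -0.241  0.089] [ 0.392 -0.261  0.06 ]
obj [204. 361.] 3011 [ 0.535 -0.426  0.03 ] [ 0.625 -0.318  0.16 ] [ 0.591 -0.38   0.104]
dark [328. 219.] 151 [0.464 0.04  0.088] [0.529 0.067 0.098] [0.499 0.051 0.094] top [0.499 0.051 0.096]
dark [244. 230.] 176 [ 0.362 -0.115  0.078] [ 0.393 -0.081  0.099] [ 0.38  -0.1    0.091] top [ 0.377 -0.097  0.095]
dark [260. 269.] 324 [ 0.486 -0.211  0.106] [ 0.541 -0.106  0.121] [ 0.511 -0.169  0.115] top [ 0.508 -0.172  0.118]
dark [324. 314.] 352 [ 0.661 -0.176  0.079] [ 0.697 -0.14   0.116] [ 0.682 -0.161  0.106] top [ 0.677 -0.158  0.112]
dark [313. 337.] 27 [ 0.684 -0.214  0.075] [ 0.693 -0.192  0.089] [ 0.69  -0.201  0.082] top [ 0.689 -0.197  0.08
[... 337 characters left out ...]
422 0.03 ] [0.871 0.45  0.05 ] [0.787 0.44  0.043]
obj [278. 331.] 917 [0.421 0.197 0.03 ] [0.466 0.242 0.109] [0.435 0.225 0.071]
dark [335. 187.] 192 [ 0.658 -0.17   0.081] [ 0.694 -0.134  0.113] [ 0.67  -0.147  0.103] top [ 0.674 -0.152  0.111]
dark [392. 208.] 270 [ 0.483 -0.212  0.105] [ 0.538 -0.098  0.12 ] [ 0.505 -0.158  0.114] top [ 0.503 -0.172  0.117]
dark [421. 260.] 239 [ 0.354 -0.104  0.076] [ 0.389 -0.073  0.097] [ 0.369 -0.086  0.089] top [ 0.37  -0.09   0.094]
dark [329. 271.] 29 [0.462 0.058 0.088] [0.486 0.072 0.095] [0.471 0.067 0.091] top [0.466 0.069 0.092]
plate 2961 ((0.5242041349411011, -0.03781479597091675), (0.4460177421569824, 0.5441932082176208), 39.374267578125)
```

View pics/scene0z.png

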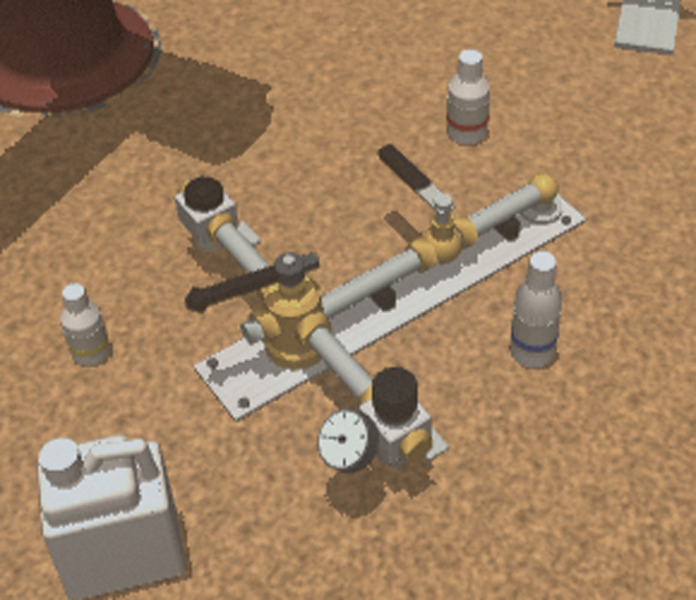

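View pics/side0z.png

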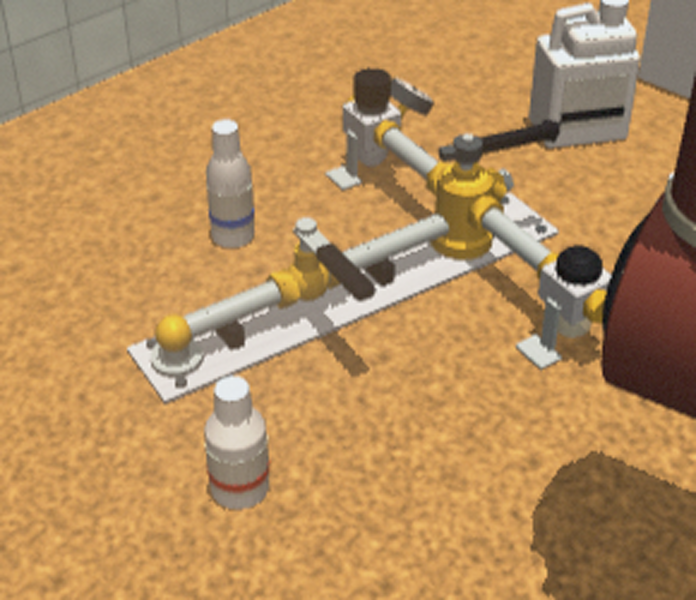

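```bash
cat >> h.py <<'E'
from scipy.spatial.transform import Rotation as Ro
SEL=np.array([.5255,-.125]); PSI=np.arctan2(-.062,.305)
X=np.array([np.cos(PSI),np.sin(PSI)]); Y=np.array([-X[1],X[0]]); TAP=SEL+.17*Y
def tool():
    o=monitor.get_obs(); return o,np.array(o['tool_pos']),Ro.from_rotvec(o['tool_rot'])
def need(xyz,face=None,ang=None):
    """shift in tool cm and turn vector (tool) so tool axis 'face' (0=x,2=z, sign) points at world angle ang"""
    o,p,R=tool(); print('t',o['t'],'p',p.round(4),'q',o['q'].round(3),'open',round(o['opening'],4),'F',o['contact_force'].round(1))
    print('axes x,y,z',R.as_matrix().T.round(3).tolist())
    print('shift cm',(R.inv().apply(np.array(xyz)-p)*100).round(2))
    if ang is not None:
        for nm,a in {'+x':[1,0,0],'-x':[-1,0,0],'+z':[0,0,1],'-z':[0,0,-1]}.items():
            w=R.apply(a); e=(ang-np.arctan2(w[1],w[0])+np.pi)%(2*np.pi)-np.pi
            print(nm,'world yaw err',round(e,3),'-> turn about tool y',round(-e,3))
E
python3 - <<'E'
from h import *
S=[]
for n in ['scene0','side0']:
    d=dict(np.load(f'pics/{n}.npz')); P=pts(d); hsv=cv2.cvtColor(d['frame'],cv2.COLOR_RGB2HSV)
    def sel(lo,hi,c,r,v=75): return P[(hsv[...,2]<v)&(P[...,2]>lo)&(P[...,2]<hi)&(np.hypot(P[...,0]-c[0],P[...,1]-c[1])<r)]
    q=sel(.114,.125,SEL,.105); g=np.linalg.norm(q[:,:2]-SEL,axis=1)>.02; q=q[g]
    vx=cv2.fitLine(q[:,:2].astype(np.float32),cv2.DIST_L2,0,.01,.01).ravel(); print(n,'ptr line',vx.round(3),np.arctan2(-abs(vx[1]),-vx[0]*np.sign(vx[1])).round(3),'rmax',np.linalg.norm(q[:,:2]-SEL,axis=1).max().round(3))
    for nm,lo,c in [('reg',.108,(.678,-.156)),('fil',.09,(.373,-.094))]:
        k=sel(lo,.125,c,.03); print(nm,len(k),cv2.minEnclosingCircle(k[:,:2].astype(np.float32)))
    k=sel(.086,.1,TAP-.06*X,.05); vx=cv2.fitLine(k[:,:2].astype(np.float32),cv2.DIST_L2,0,.01,.01).ravel(); print('tap line',vx.round(3))
print(PSI,TAP)
n=-1.977+np.pi/2
u=np.array([np.cos(-1.977),np.sin(-1.977)]); nn=np.array([np.cos(n),np.sin(n)])
t=SEL+.065*u-.055*nn; print('target',t)
need([*t,.2303],ang=n)
E
```

```text
scene0 ptr line [ 0.408  0.913  0.505 -0.178] -1.991 rmax 0.093
reg 222 ((0.6776005625724792, -0.1577427089214325), 0.018608935177326202)
fil 100 ((0.37557247281074524, -0.09871924668550491), 0.01571594551205635)
tap line [ 0.981 -0.193  0.499  0.051]
side0 ptr line [ 0.364  0.931  0.501 -0.175] -1.943 rmax 0.094
reg 76 ((0.6757012605667114, -0.15261511504650116), 0.019002271816134453)
fil 121 ((0.3722790479660034, -0.09154783934354782), 0.015712421387434006)
tap line [ 0.998 -0.065  0.475  0.065]
-0.20054614803911358 [0.55936478 0.04159285]
target [ 0.44929238 -0.16297892]
t 0.15 p [ 0.2176 -0.5854  0.2303] q [-1.334  0.053  1.614 -0.     1.476 -0.119] open 0.0853 F [ 0.4 -1.5 -0.6]
axes x,y,z [[-0.937, -0.348, -0.0], [-0.0, 0.002, -1.0], [0.348, -0.937, -0.002]]
shift cm [-36.43   0.06 -31.53]
+x world yaw err 2.38 -> turn about tool y -2.38
-x world yaw err -0.762 -> turn about tool y 0.762
+z world yaw err 0.809 -> turn about tool y -0.809
-z world yaw err -2.333 -> turn about tool y 2.333
```

Emit:
{"method": "servo_tool", "body": {"commands": [0, 0, 0, -3, 0, -2.6, 0, 0, 0, 0, -3, 0, -2.6, 0, 0, 0, 0, -3, 0, -2.6, 0, 0, 0, 0, -3, 0, -2.6, 0, 0, 0, 0, -3, 0, -2.6, 0, 0, 0, 0, -3, 0, -2.6, 0, 0, 0, 0, -3, 0, -2.6, 0, 0, 0, 0, -3, 0, -2.6, 0, 0, 0, 0, -3, 0, -2.6, 0, 0, 0, 0, -3, 0, -2.6, 0, 0, 0, 0, -3, 0, -2.6, 0, 0, 0, 0, -3, 0, -2.6, 0, 0, 0.13, 0, 0, 0, 0, 0, 0, 0.13, 0, 0, 0, 0, 0, 0, 0.13, 0, 0, 0, 0, 0, 0, 0.13, 0, 0, 0, 0, 0, 0, 0.13, 0, 0, 0, 0, 0, 0, 0.11, 0, 0, 0, 0, 0], "grip_force": 20}}

```text
t: 1.95
tool_pos: [0.4522, -0.1473, 0.2245]
tool_rot: [-0.429, -1.987, 1.971]
contact_force: [0.3, 0.2, -0.7]
opening: -0.0001
```

```bash
python3 - <<'E'
from h import *
need([.4493,-.163,.102],ang=-1.977+np.pi/2)
grab('wrist','w1'); grab('side','s1')
E
```

```text
t 1.95 p [ 0.4522 -0.1473  0.2245] q [-0.475 -0.308  1.953  0.006  1.505  1.529] open -0.0001 F [ 0.3  0.2 -0.7]
axes x,y,z [[-0.907, 0.42, 0.008], [-0.005, 0.009, -1.0], [-0.42, -0.907, -0.006]]
shift cm [-0.49 12.24  1.62]
+x world yaw err -3.114 -> turn about tool y 3.114
-x world yaw err 0.027 -> turn about tool y -0.027
+z world yaw err 1.598 -> turn about tool y -1.598
-z world yaw err -1.543 -> turn about tool y 1.543
```

View pics/w1.png

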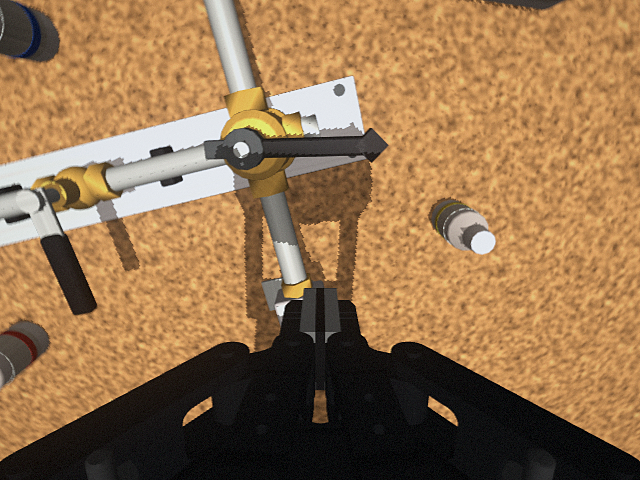

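The wrist view shows the selector stem at (241,150), the arrow tip at (386,146), the tap stem at (33,200) and the tap lever's end at (84,308). The shut fingertips are at (320,295). The tool is squared to the lever, so I'll use this close view to refine the axes.

```bash
python3 - <<'E'
from h import *
d=dict(np.load('pics/w1.npz')); K=d['camera_matrix'];T=d['cam_to_world']
def ray(u,v,z):
    r=T[:3,:3]@np.array([(u-K[0,2])/K[0,0],(v-K[1,2])/K[1,1],1]); return (T[:3,3]+r*(z-T[2,3])/r[2])
P=pts(d)
for nm,u,v,z in [('stem',241,150,.122),('tip',386,146,.111),('mid',320,147,.118),('tap',33,200,.094),('taptip',84,308,.090)]:
    print(nm,ray(u,v,z).round(4),'depth',P[v,u].round(4))
a=ray(241,150,.122)[:2];b=ray(386,146,.111)[:2];print('ptr ang',np.arctan2(*(b-a)[::-1]),np.linalg.norm(b-a))
c=ray(33,200,.097)[:2];print('y dir',np.arctan2(*(c-a)[::-1])-np.pi/2,np.linalg.norm(c-a), PSI,TAP)
E
```

```text
stem [ 0.5262 -0.1259  0.122 ] depth [ 0.5261 -0.1268  0.1259]
tip [ 0.4883 -0.2124  0.111 ] depth [ 0.4891 -0.2117  0.1172]
mid [ 0.5065 -0.1725  0.118 ] depth [ 0.5066 -0.1725  0.1193]
tap [0.56   0.0384 0.094 ] depth [0.5596 0.0367 0.0962]
taptip [0.4692 0.0599 0.09  ] depth [0.4701 0.0558 0.0947]
ptr ang -1.9835922601553526 0.09447932292023324
y dir -0.20267731297505986 0.16531626348274464 -0.20054614803911358 [0.55936478 0.04159285]
```

Emit:
{"method": "servo_tool", "body": {"commands": [0, -0.027, 0, -0.2, 2, 0.8, 0, 0, 0, 0, -0.2, 2.5, 0.8, 0, 0, 0, 0, 0, 2.5, 0, 0, 0, 0, 0, 0, 2.5, 0, 0, 0, 0, 0, 0, 1.6, 0, 0, 0, 0, 0, 0, 0.6, 0, 0, 0, 0, 0, 0, 0, 0, 0]}}

```text
t: 2.75
tool_pos: [0.4492, -0.1635, 0.1042]
tool_rot: [-0.385, -2.018, 2.004]
contact_force: [0.0, -0.4, 0.4]
opening: 0.0002
```

```bash
sed -i 's/^SEL=.*;/SEL=np.array([.526,-.1257]);/; ' h.py; grep -n SEL= h.py; python3 - <<'E'
from h import *
a=-1.98;u=np.array([np.cos(a),np.sin(a)]);n=np.array([-u[1],u[0]])
need([*(SEL+.065*u-.017*n),.103],ang=a+np.pi/2)
o,p,R=tool(); print('radial',(p[:2]-SEL)@u,'gap behind',(p[:2]-SEL)@n)
E
```

```text
10:SEL=np.array([.526,-.1257]); PSI=np.arctan2(-.062,.305)
t 2.75 p [ 0.4492 -0.1635  0.1042] q [-0.508 -0.189  2.062  0.006  1.274  1.443] open 0.0002 F [ 0.  -0.4  0.4]
axes x,y,z [[-0.928, 0.373, 0.005], [-0.003, 0.008, -1.0], [-0.373, -0.928, -0.006]]
shift cm [-3.84  0.1   0.08]
+x world yaw err 3.114 -> turn about tool y -3.114
-x world yaw err -0.027 -> turn about tool y 0.027
+z world yaw err 1.543 -> turn about tool y -1.543
-z world yaw err -1.598 -> turn about tool y 1.598
radial 0.06525951390453238 gap behind -0.05538769305387154
```

Emit:
{"method": "servo_tool", "body": {"commands": [0, 0.02, 0, -1.5, 0.1, 0.05, 0, 0, 0, 0, -1.2, 0, 0, 0, 0, 0, 0, -0.6, 0, 0, 0, 0, -0.04, 0, -0.4, 0, 0.06, 0, 0, -0.08, 0, -0.52, 0, 0.12, 0, 0, -0.08, 0, -0.52, 0, 0.12, 0, 0, -0.08, 0, -0.52, 0, 0.12, 0, 0, -0.08, 0, -0.52, 0, 0.12, 0, 0, -0.08, 0, -0.52, 0, 0.12, 0]}}

```text
t: 3.65
tool_pos: [0.5043, -0.1909, 0.1063]
tool_rot: [-0.094, 2.209, -2.189]
contact_force: [-5.6, -1.5, 1.3]
opening: 0.0002
```

```bash
cat >> h.py <<'E'
def rel(C):
    o,p,R=tool(); w=R.apply([-1,0,0]); n=w[:2]/np.hypot(*w[:2]); 
    r=p[:2]-C; print('t',round(o['t'],2),'z',p[2].round(4),'face yaw',np.arctan2(n[1],n[0]).round(3),'along face dir',(r@n).round(4),'perp radius',abs(r@np.array([n[1],-n[0]])).round(4),'F',o['contact_force'].round(1),'tilt',R.apply([0,1,0]).round(3),'q6',o['q'][5].round(2))
E
python3 - <<'E'
from h import *
rel(SEL); print('goal face yaw',PSI+np.pi/2)
grab('wrist','w2')
E
```

```text
t 3.65 z 0.1063 face yaw 0.064 along face dir -0.0259 perp radius 0.0637 F [-5.6 -1.5  1.3] tilt [-0.022  0.008 -1.   ] q6 1.01
goal face yaw 1.370250178755783
```

View pics/w2.png

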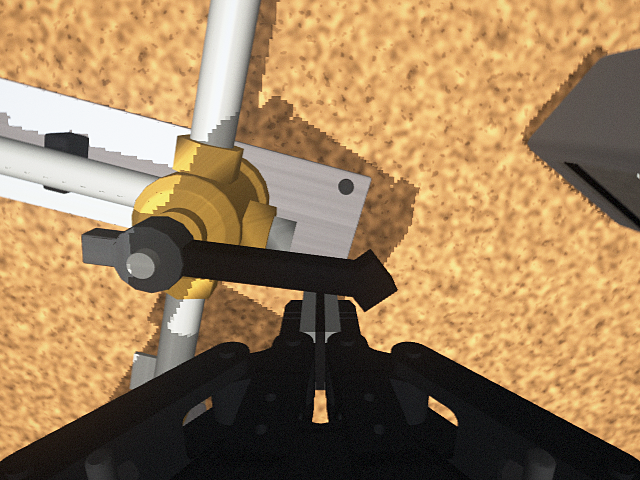

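The wrist view shows the fingertip on the lever's near side at (320,295), just inside the arrowhead. The lever runs from (140,265) to (395,288) and has started to turn. I'll continue the arc.

Emit:
{"method": "servo_tool", "body": {"commands": [0, -0.05, 0, -0.6, 0.1, 0.1, 0, 0, -0.06, 0, -0.6, 0.1, 0.1, 0, 0, -0.07, 0, -0.6, 0.1, 0.12, 0, 0, -0.07, 0, -0.6, 0.05, 0.12, 0, 0, -0.07, 0, -0.6, 0, 0.12, 0, 0, -0.07, 0, -0.6, 0, 0.12, 0, 0, -0.07, 0, -0.6, 0, 0.12, 0, 0, -0.07, 0, -0.6, 0, 0.12, 0]}}

```text
t: 4.5
tool_pos: [0.5472, -0.1902, 0.1058]
tool_rot: [-0.639, 1.9, -1.87]
contact_force: [-6.6, -2.1, 1.4]
opening: 0.0003
```

```bash
python3 - <<'E'
from h import *
rel(SEL); print('goal face yaw',PSI+np.pi/2)
grab('wrist','w3')
E
```

```text
t 4.5 z 0.1058 face yaw 0.615 along face dir -0.0199 perp radius 0.0649 F [-6.6 -2.1  1.4] tilt [-0.044  0.002 -0.999] q6 0.51
goal face yaw 1.370250178755783
```

View pics/w3.png

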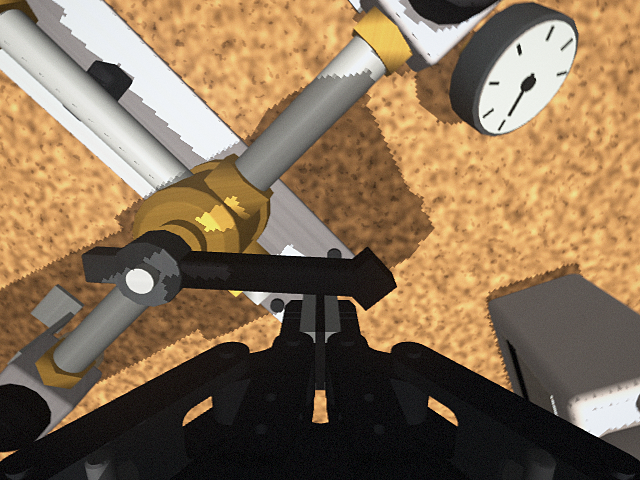

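Contact is still at (320,295), and the gauge is at (525,75) with plenty of room. I'll continue and correct the slight tilt.

Emit:
{"method": "servo_tool", "body": {"commands": [0.006, -0.07, 0.008, -0.58, 0.1, 0.1, 0, 0.006, -0.07, 0.008, -0.58, 0.1, 0.1, 0, 0.006, -0.07, 0.008, -0.58, 0.1, 0.1, 0, 0.006, -0.07, 0.008, -0.58, 0.1, 0.1, 0, 0.006, -0.07, 0.008, -0.58, 0.05, 0.1, 0, 0.006, -0.07, 0.006, -0.58, 0.05, 0.1, 0, 0.006, -0.07, 0.006, -0.58, 0.05, 0.1, 0, 0.006, -0.07, 0.006, -0.58, 0.05, 0.1, 0]}}

```text
t: 5.35
tool_pos: [0.5804, -0.1679, 0.1046]
tool_rot: [-0.983, 1.473, -1.491]
contact_force: [-4.4, -4.3, -0.0]
opening: 0.0
```

```bash
python3 - <<'E'
from h import *
rel(SEL); print('goal face yaw',PSI+np.pi/2)
grab('wrist','w4')
E
```

```text
t 5.35 z 0.1046 face yaw 1.186 along face dir -0.0187 perp radius 0.0663 F [-4.4 -4.3 -0. ] tilt [ 0.02   0.001 -1.   ] q6 -0.03
goal face yaw 1.370250178755783
```

View pics/w4.png

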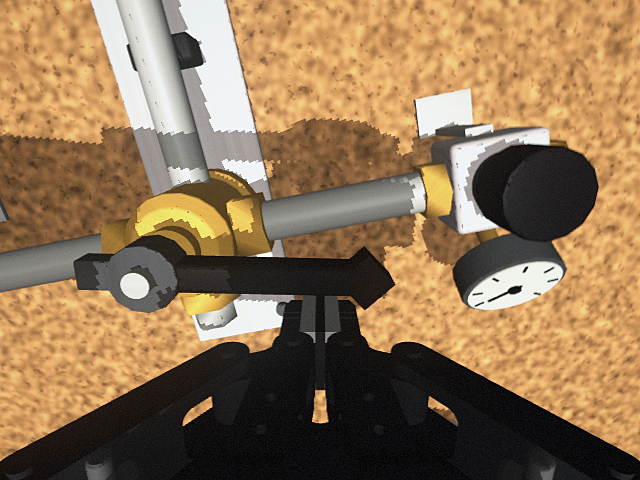

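The lever runs from the stem at (132,286) to the tip at (393,285). The knob is at (535,193), so some turn remains. I'll measure it.

```bash
cat >> h.py <<'E'
def mk(tag):
    d=dict(np.load(f'pics/{tag}.npz')); K=d['camera_matrix'];T=d['cam_to_world']
    def ray(u,v,z):
        r=T[:3,:3]@np.array([(u-K[0,2])/K[0,0],(v-K[1,2])/K[1,1],1]); return (T[:3,3]+r*(z-T[2,3])/r[2])
    return ray
E
python3 - <<'E'
from h import *
ray=mk('w4')
a=ray(132,286,.124)[:2]; b=ray(393,285,.113)[:2]; k=ray(537,193,.111)[:2]
print(a,b,k,'lever',np.arctan2(*(b-a)[::-1]),'from SEL',np.arctan2(*(b-SEL)[::-1]),'PSI',PSI,'reg from here',np.arctan2(*(k-a)[::-1]),np.linalg.norm(k-a))
E
```

```text
[ 0.52513513 -0.12620095] [ 0.61224612 -0.16689915] [ 0.67438683 -0.15325605] lever -0.43706443038805054 from SEL -0.4456430712590711 PSI -0.20054614803911358 reg from here -0.17932435005788544 0.15168404003833608
```

Emit:
{"method": "servo_tool", "body": {"commands": [0, -0.07, -0.008, -0.55, 0.05, 0.1, 0, 0, -0.07, -0.008, -0.55, 0.05, 0.1, 0, 0, -0.06, -0.004, -0.45, 0.05, 0.08, 0]}}

```text
t: 5.7
tool_pos: [0.5876, -0.1575, 0.1049]
tool_rot: [-1.123, 1.32, -1.369]
contact_force: [-2.6, -5.4, 0.9]
opening: -0.0001
```

```bash
python3 - <<'E'
from h import *
rel(SEL); print('goal face yaw',PSI+np.pi/2)
grab('wrist','w5')
E
```

```text
t 5.7 z 0.1049 face yaw 1.387 along face dir -0.02 perp radius 0.0663 F [-2.6 -5.4  0.9] tilt [ 0.013 -0.026 -1.   ] q6 -0.19
goal face yaw 1.370250178755783
```

View pics/w5.png

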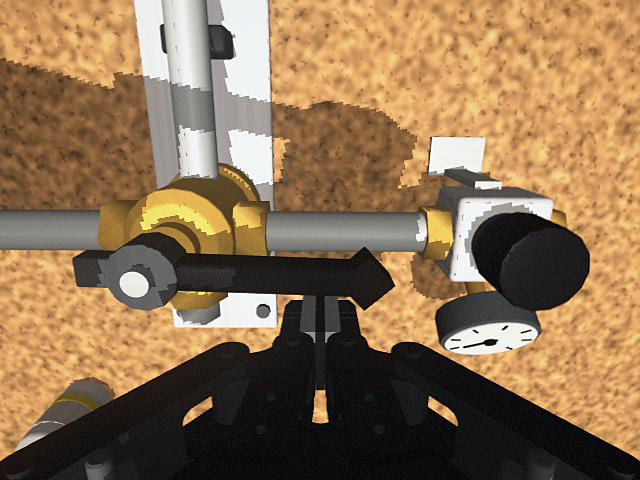

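```bash
python3 - <<'E'
from h import *
ray=mk('w5')
a=ray(132,286,.124)[:2]; b=ray(394,285,.113)[:2]; k=ray(534,262,.111)[:2]; k2=ray(545,262,.111)[:2]
print(a,b,k,'lever',np.arctan2(*(b-a)[::-1]),'from SEL',np.arctan2(*(b-SEL)[::-1]),'PSI',PSI,'reg from here',np.arctan2(*(k-a)[::-1]),np.arctan2(*(k2-a)[::-1]),np.linalg.norm(k-a),np.linalg.norm(k2-a))
E
```

```text
[ 0.52515627 -0.12708858] [ 0.61878333 -0.15003555] [ 0.6745829  -0.15166847] lever -0.2403513146897962 from SEL -0.2565059564007827 PSI -0.20054614803911358 reg from here -0.16303464744719098 -0.16378025232156496 0.1514347690288529 0.15581251326119158
```

The lever is about 0.05–0.07 rad short of the regulator, so I'll give it a small final push.

Emit:
{"method": "servo_tool", "body": {"commands": [0.01, -0.02, 0, -0.35, 0.05, 0.05, 0, 0.01, 0, 0, -0.2, 0, 0, 0]}}

```text
t: 5.95
tool_pos: [0.5892, -0.1538, 0.1051]
tool_rot: [-1.121, 1.289, -1.37]
contact_force: [-1.6, -6.0, -1.9]
opening: 0.0003
```

```bash
python3 - <<'E'
from h import *
rel(SEL)
grab('wrist','w6')
E
```

```text
t 5.95 z 0.1051 face yaw 1.404 along face dir -0.0172 perp radius 0.067 F [-1.6 -6.  -1.9] tilt [ 0.034 -0.033 -0.999] q6 -0.2
```

View pics/w6.png

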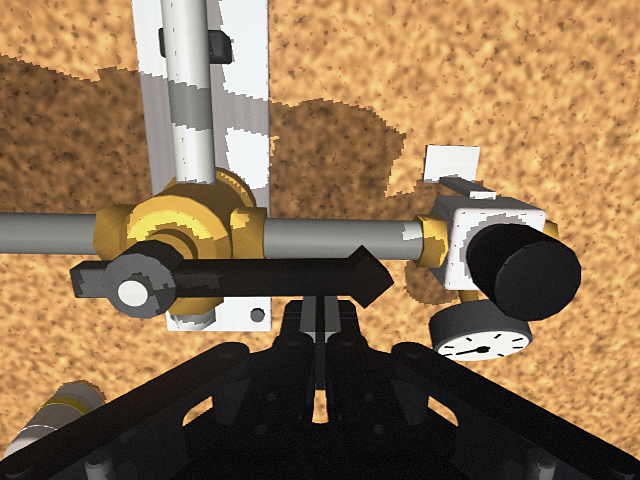

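The stem is at (132,293) and the tip at (391,277), with the knob's centre near (538,275). The lever now lies nearly along the outlet pipe, so I'll back off and check it from the fixed cameras.

Emit:
{"method": "servo_tool", "body": {"commands": [0, 0, 0, 1.5, 0, 0, 0, 0, 0, 0, 2, 0, 0, 0, 0, 0, 0, 1.5, -2, 0, 0, -0.02, 0, -0.02, 1, -4, 0, 0, -0.02, 0, -0.02, 0, -4, 0, 0, 0, 0, 0, 0, 0, 0, 0]}}

```text
t: 6.6
tool_pos: [0.5764, -0.2131, 0.2102]
tool_rot: [-1.166, 1.315, -1.384]
contact_force: [-0.2, 0.1, 1.4]
opening: -0.0002
```

```bash
python3 - <<'E'
from h import *
ray=mk('w6'); a=ray(132,293,.124)[:2]; b=ray(391,277,.113)[:2]; print('w6 lever',np.arctan2(*(b-a)[::-1]))
rel(SEL)
for n in ['scene','side','wrist']: grab(n,n+'7')
for n,(x,y) in {'scene7':(200,180),'side7':(220,120)}.items():
    im=cv2.imread(f'pics/{n}.png')[y:y+190,x:x+240]; cv2.imwrite(f'pics/{n}z.png',cv2.resize(im,None,fx=3,fy=3,interpolation=cv2.INTER_CUBIC))
E
```

```text
w6 lever -0.1688372113702953
t 6.6 z 0.2102 face yaw 1.391 along face dir -0.077 perp radius 0.0653 F [-0.2  0.1  1.4] tilt [-0.009 -0.059 -0.998] q6 -0.26
```

View pics/scene7z.png

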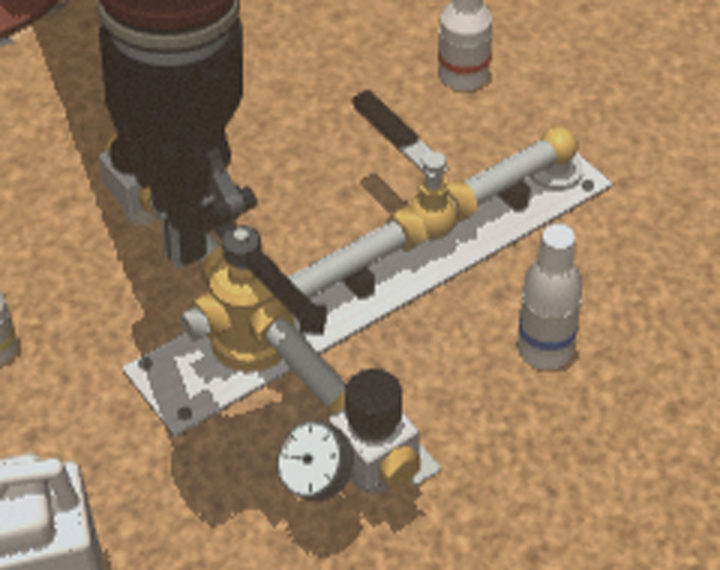

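View pics/wrist7.png

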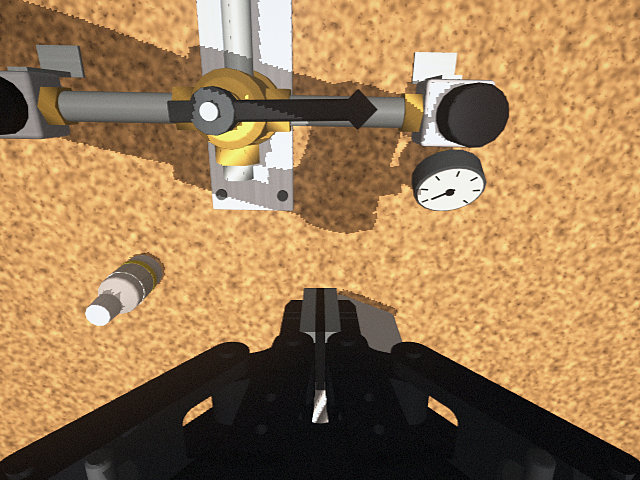

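The wrist view now shows the stem at (208,110), the arrow tip at (377,108) and the knob's top at (476,115), close to one line. I'll put numbers on it.

```bash
python3 - <<'E'
from h import *
ray=mk('wrist7')
a=ray(208,111,.124)[:2]; b=ray(377,108,.111)[:2]; k=ray(476,115,.111)[:2]
def chk(a,b,k,nm):
    e=(b-a)/np.linalg.norm(b-a); print(nm,a.round(4),b.round(4),k.round(4),'lever',np.arctan2(e[1],e[0]).round(3),'reg y mm',1e3*(e[0]*(k-a)[1]-e[1]*(k-a)[0]),'len',np.linalg.norm(b-a))
chk(a,b,k,'wrist')
for n in ['scene7','side7']:
    d=dict(np.load(f'pics/{n}.npz')); P=pts(d); hsv=cv2.cvtColor(d['frame'],cv2.COLOR_RGB2HSV)
    def sel(lo,hi,c,r,v=75): return P[(hsv[...,2]<v)&(P[...,2]>lo)&(P[...,2]<hi)&(np.hypot(P[...,0]-c[0],P[...,1]-c[1])<r)]
    q=sel(.112,.125,SEL+.06*X,.042)[:,:2]
    vx=cv2.fitLine(q.astype(np.float32),cv2.DIST_L2,0,.01,.01).ravel()
    k=np.array(cv2.minEnclosingCircle(sel(.106,.125,(.677,-.155),.03)[:,:2].astype(np.float32))[0])
    e=vx[:2]*np.sign(vx[0]); c=vx[2:]
    print(n,len(q),'lever',np.arctan2(e[1],e[0]).round(3),'knob',k,'reg y mm',1e3*(e[0]*(k-c)[1]-e[1]*(k-c)[0]))
E
```

```text
wrist [ 0.526 -0.126] [ 0.6203 -0.1416] [ 0.6771 -0.1558] lever -0.164 reg y mm -4.741271016221391 len 0.0955928551997624
scene7 197 lever -0.164 knob [ 0.67760772 -0.15767159] reg y mm -4.733764066300772
side7 126 lever -0.193 knob [ 0.67503601 -0.15271108] reg y mm -3.6699772008841336
```

All three views put the regulator within 5 mm of the lever's line (27 mm allowed). Next is the tap.

```bash
python3 - <<'E'
from h import *
TAP=np.array([.56,.041]); need([*(TAP-.07*X-.055*Y),.21],ang=PSI+np.pi/2); print(TAP-.07*X-.055*Y)
_,_,R=tool(); print('tilt fix',(R.inv().apply(np.cross(R.apply([0,1,0]),[0,0,-1]))).round(3))
E
```

```text
t 6.75 p [ 0.5729 -0.2114  0.2023] q [-0.449  0.039  1.677 -0.058  1.421 -0.262] open -0.0001 F [-1.3 -0.1  0.5]
axes x,y,z [[-0.177, -0.983, 0.056], [-0.02, -0.054, -0.998], [0.984, -0.178, -0.01]]
shift cm [-19.2   -1.73 -12.88]
+x world yaw err 3.119 -> turn about tool y -3.119
-x world yaw err -0.022 -> turn about tool y 0.022
+z world yaw err 1.549 -> turn about tool y -1.549
-z world yaw err -1.592 -> turn about tool y 1.592
[0.48044669 0.00104663]
tilt fix [ 0.01  -0.     0.056]
```

Emit:
{"method": "servo_tool", "body": {"commands": [0.01, 0, 0.056, 0, -0.5, 0, 0, 0, 0, 0, -2.75, -0.2, -1.84, 0, 0, 0, 0, -2.75, -0.2, -1.84, 0, 0, 0, 0, -2.75, -0.1, -1.84, 0, 0, 0, 0, -2.75, 0, -1.84, 0, 0, 0, 0, -2.75, 0, -1.84, 0, 0, 0, 0, -2.75, 0, -1.84, 0, 0, 0, 0, -2.7, 0, -1.84, 0, 0, 0, 0, 0, 0, 0, 0]}}

```text
t: 7.65
tool_pos: [0.469, 0.0101, 0.1951]
tool_rot: [-1.123, 1.375, -1.32]
contact_force: [-1.0, -0.2, -1.2]
opening: 0.0001
```

```bash
sed -i 's/TAP=SEL+.17\*Y/TAP=np.array([.56,.041])/' h.py; python3 - <<'E'
from h import *
need([*(TAP-.07*X-.055*Y),.08],ang=PSI+np.pi/2)
_,_,R=tool(); print('tilt fix',(R.inv().apply(np.cross(R.apply([0,1,0]),[0,0,-1]))).round(3))
grab('wrist','w8')
E
```

```text
t 7.65 p [0.469  0.0101 0.1951] q [-0.146 -0.291  1.989  0.015  1.472  0.04 ] open 0.0001 F [-1.  -0.2 -1.2]
axes x,y,z [[-0.187, -0.982, -0.014], [-0.026, 0.019, -0.999], [0.982, -0.186, -0.029]]
shift cm [ 0.83 11.46  1.62]
+x world yaw err 3.129 -> turn about tool y -3.129
-x world yaw err -0.013 -> turn about tool y 0.013
+z world yaw err 1.558 -> turn about tool y -1.558
-z world yaw err -1.584 -> turn about tool y 1.584
tilt fix [ 0.029  0.    -0.014]
```

View pics/w8.png

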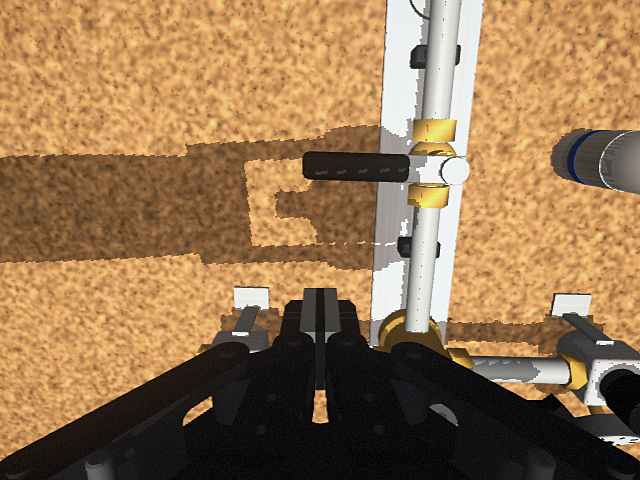

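The tap lever lies at (304–410,165) with its stem at (455,170). The fingertips are at (320,292), clear on the selector side of it. I'll descend here.

Emit:
{"method": "servo_tool", "body": {"commands": [0.029, 0, -0.014, 0.4, 1, 0.8, 0, 0, 0, 0, 0.4, 2.5, 0.8, 0, 0, 0, 0, 0, 2.5, 0, 0, 0, 0, 0, 0, 2.5, 0, 0, 0, 0, 0, 0, 1.6, 0, 0, 0, 0, 0, 0, 0.7, 0, 0, 0, 0, 0, 0, 0, 0, 0]}}

```text
t: 8.4
tool_pos: [0.4829, -0.0074, 0.0767]
tool_rot: [-1.116, 1.356, -1.35]
contact_force: [0.2, -0.3, 1.2]
opening: 0.0003
```

```bash
python3 - <<'E'
from h import *
need([*(TAP-.07*X-.022*Y),.08],ang=PSI+np.pi/2); rel(TAP)
_,_,R=tool(); print('tilt fix',(R.inv().apply(np.cross(R.apply([0,1,0]),[0,0,-1]))).round(3))
E
```

```text
t 8.4 p [ 0.4829 -0.0074  0.0767] q [-1.690e-01 -1.370e-01  2.067e+00 -2.000e-03  1.217e+00  2.800e-02] open 0.0003 F [ 0.2 -0.3  1.2]
axes x,y,z [[-0.194, -0.981, 0.002], [-0.006, -0.001, -1.0], [0.981, -0.194, -0.006]]
shift cm [-4.08 -0.34 -0.39]
+x world yaw err 3.137 -> turn about tool y -3.137
-x world yaw err -0.005 -> turn about tool y 0.005
+z world yaw err 1.566 -> turn about tool y -1.566
-z world yaw err -1.576 -> turn about tool y 1.576
t 8.4 z 0.0767 face yaw 1.375 along face dir -0.0625 perp radius 0.0662 F [ 0.2 -0.3  1.2] tilt [-0.006 -0.001 -1.   ] q6 0.03
tilt fix [0.006 0.    0.002]
```

Emit:
{"method": "servo_tool", "body": {"commands": [0, 0, 0, -1.8, -0.15, -0.2, 0, 0, 0, 0, -1.4, -0.1, -0.2, 0, 0, 0, 0, -0.8, 0, 0, 0, 0, 0.03, 0, -0.5, 0, -0.1, 0, 0, 0.06, 0, -0.58, 0, -0.12, 0, 0, 0.07, 0, -0.58, 0, -0.12, 0, 0, 0.07, 0, -0.58, 0, -0.12, 0, 0, 0.07, 0, -0.58, 0, -0.12, 0, 0, 0.07, 0, -0.58, 0, -0.12, 0]}}

```text
t: 9.3
tool_pos: [0.4918, 0.0617, 0.0812]
tool_rot: [-0.898, 1.614, -1.639]
contact_force: [-2.3, -4.6, 0.6]
opening: -0.0001
```

```bash
python3 - <<'E'
from h import *
rel(TAP)
_,_,R=tool(); print('tilt fix',(R.inv().apply(np.cross(R.apply([0,1,0]),[0,0,-1]))).round(3),'goal yaw',PSI)
grab('wrist','w9')
E
```

```text
t 9.3 z 0.0812 face yaw 0.992 along face dir -0.02 perp radius 0.0684 F [-2.3 -4.6  0.6] tilt [-0.01  -0.021 -1.   ] q6 0.57
tilt fix [-0.003 -0.     0.023] goal yaw -0.20054614803911358
```

View pics/w9.png

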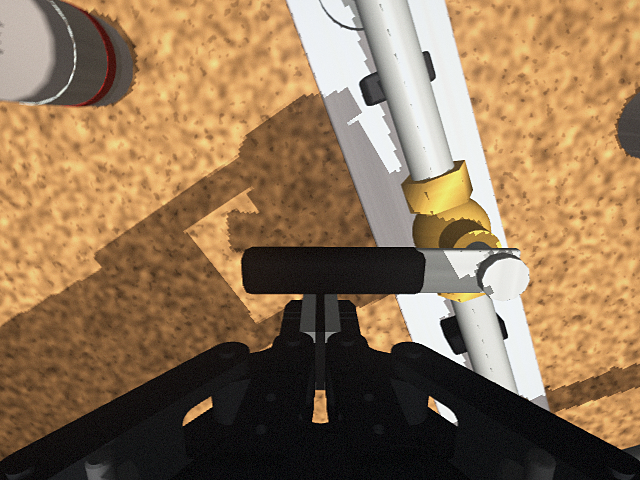

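The fingertip is flush on the tap lever's near side at (320,293), and the lever is level in the picture. I'll continue the arc.

Emit:
{"method": "servo_tool", "body": {"commands": [0, 0.07, 0.006, -0.58, 0.05, -0.12, 0, 0, 0.07, 0.006, -0.58, 0.05, -0.12, 0, 0, 0.07, 0.006, -0.58, 0.05, -0.12, 0, 0, 0.07, 0.006, -0.58, 0, -0.12, 0, 0, 0.07, 0, -0.58, 0, -0.12, 0, 0, 0.07, 0, -0.58, 0, -0.12, 0, 0, 0.07, 0, -0.58, 0, -0.12, 0, 0, 0.07, 0, -0.58, 0, -0.12, 0, 0, 0.07, 0, -0.58, 0, -0.12, 0, 0, 0.07, 0, -0.58, 0, -0.12, 0]}}

```text
t: 10.35
tool_pos: [0.5221, 0.1012, 0.081]
tool_rot: [-0.315, 2.059, -2.102]
contact_force: [-4.6, -3.4, 2.0]
opening: 0.0001
```

```bash
python3 - <<'E'
from h import *
rel(TAP)
_,_,R=tool(); print('tilt fix',(R.inv().apply(np.cross(R.apply([0,1,0]),[0,0,-1]))).round(3),'goal yaw',PSI)
grab('wrist','w10')
E
```

```text
t 10.35 z 0.081 face yaw 0.279 along face dir -0.0199 perp radius 0.0683 F [-4.6 -3.4  2. ] tilt [-0.018 -0.023 -1.   ] q6 1.36
tilt fix [-0.017 -0.     0.024] goal yaw -0.20054614803911358
```

View pics/w10.png

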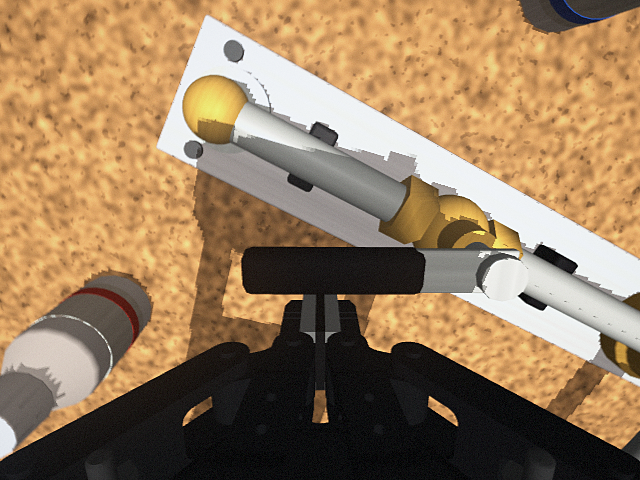

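The lever is still flush, with the pipe now at about 28° to it in the picture. The red-banded bottle at (80,340) is clear of the fingers. I'll finish the arc to the stop.

Emit:
{"method": "servo_tool", "body": {"commands": [-0.005, 0.07, 0.008, -0.58, 0.05, -0.12, 0, -0.005, 0.07, 0.008, -0.58, 0.05, -0.12, 0, -0.005, 0.07, 0.008, -0.58, 0.05, -0.12, 0, 0, 0.07, 0, -0.58, 0, -0.12, 0, 0, 0.07, 0, -0.58, 0, -0.12, 0, 0, 0.06, 0, -0.5, 0, -0.1, 0, 0, 0.05, 0, -0.5, 0, -0.05, 0]}}

```text
t: 11.1
tool_pos: [0.5535, 0.1117, 0.0805]
tool_rot: [-0.175, -2.108, 2.127]
contact_force: [-16.4, 2.0, 5.9]
opening: -0.0001
```

```bash
python3 - <<'E'
from h import *
rel(TAP)
_,_,R=tool(); print('tilt fix',(R.inv().apply(np.cross(R.apply([0,1,0]),[0,0,-1]))).round(3),'goal yaw',PSI)
grab('wrist','w11')
E
```

```text
t 11.1 z 0.0805 face yaw -0.183 along face dir -0.0192 perp radius 0.0684 F [-16.4   2.    5.9] tilt [-0.018 -0.007 -1.   ] q6 1.83
tilt fix [-0.01   0.     0.017] goal yaw -0.20054614803911358
```

View pics/w11.png

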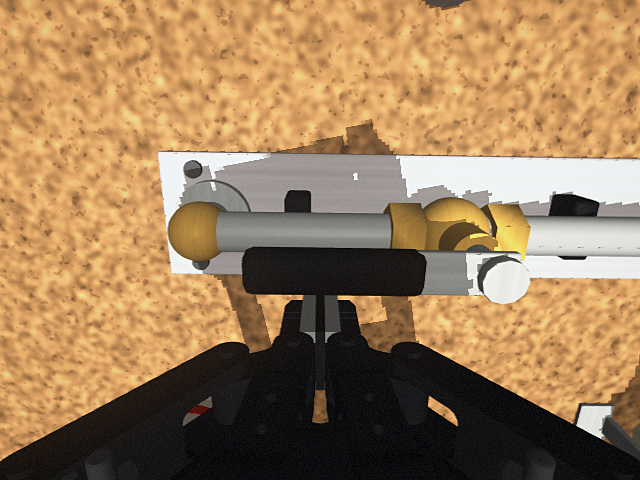

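Force has risen to 16 N, so the lever is at its stop, and it lies parallel to the pipe in the picture. I'll back straight off, rise and check.

Emit:
{"method": "servo_tool", "body": {"commands": [0, 0, 0, 1, 0, 0, 0, 0, 0, 0, 1.5, -0.5, 0, 0, 0, 0, 0, 0.5, -2.5, 0, 0, 0, 0, 0, 0, -4, 0, 0, 0, 0, 0, 0, -4, 0, 0, 0, 0, 0, 0, -3, 0, 0, 0, 0, 0, 0, 0, 0, 0, 0, 0, 0, 0, 0, 0, 0]}}

```text
t: 11.95
tool_pos: [0.524, 0.1209, 0.2277]
tool_rot: [-0.169, -2.126, 2.133]
contact_force: [-0.4, 0.1, -0.3]
opening: 0.0002
```

```bash
python3 - <<'E'
from h import *
rel(TAP)
for n in ['scene','side','wrist']: grab(n,n+'12')
P0={n:pts(dict(np.load(f'pics/{n}0.npz'))) for n in ['scene','side']}
for n in ['scene12','side12']:
    d=dict(np.load(f'pics/{n}.npz')); P=pts(d); hsv=cv2.cvtColor(d['frame'],cv2.COLOR_RGB2HSV)
    def sel(lo,hi,c,r,v=75): return P[(hsv[...,2]<v)&(P[...,2]>lo)&(P[...,2]<hi)&(np.hypot(P[...,0]-c[0],P[...,1]-c[1])<r)]
    for nm,lo,hi,c in [('ptr',.112,.125,SEL+.06*X),('tap',.09,.1,TAP+.063*Y)]:
        q=sel(lo,hi,c,.042)[:,:2]
        if len(q)<10: print(n,nm,len(q)); continue
        vx=cv2.fitLine(q.astype(np.float32),cv2.DIST_L2,0,.01,.01).ravel(); print(n,nm,len(q),np.arctan2(vx[1],vx[0]).round(3))
    for nm,c in [('mid',(.445,.217)),('tall',(.69,.02)),('small',(.387,-.259)),('can',(.58,-.375))]:
        r=.07 if nm=='can' else .04
        for Q,t in [(P0[n[:-2]],'before'),(P,'after')]:
            m=(np.hypot(Q[...,0]-c[0],Q[...,1]-c[1])<r)&(Q[...,2]>.03)&(Q[...,2]<.165); print(n,nm,t,m.sum(),Q[m].mean(0).round(3) if m.any() else '')
print('goal ptr',PSI,'tap',PSI+np.pi/2)
E
```

```text
t 11.95 z 0.2277 face yaw -0.168 along face dir -0.0488 perp radius 0.0728 F [-0.4  0.1 -0.3] tilt [-0.01  -0.003 -1.   ] q6 1.83
scene12 ptr 192 -0.161
scene12 tap 156 1.381
scene12 mid before 429 [0.453 0.206 0.069]
scene12 mid after 432 [0.453 0.206 0.069]
scene12 tall before 639 [0.696 0.01  0.081]
scene12 tall after 641 [0.696 0.01  0.08 ]
scene12 small before 357 [ 0.392 -0.261  0.06 ]
scene12 small after 361 [ 0.392 -0.261  0.06 ]
scene12 can before 3011 [ 0.591 -0.38   0.104]
scene12 can after 3019 [ 0.591 -0.38   0.104]
side12 ptr 122 -0.193
side12 tap 184 1.388
side12 mid before 917 [0.435 0.225 0.071]
side12 mid after 919 [0.435 0.225 0.07 ]
side12 tall before 663 [0.68  0.03  0.077]
side12 tall after 635 [0.679 0.03  0.076]
side12 small before 4 [ 0.391 -0.25   0.082]
side12 small after 364 [ 0.379 -0.246  0.057]
side12 can before 1934 [ 0.56  -0.351  0.094]
side12 can after 1950 [ 0.56  -0.351  0.093]
goal ptr -0.20054614803911358 tap 1.370250178755783
```

View pics/scene12.png

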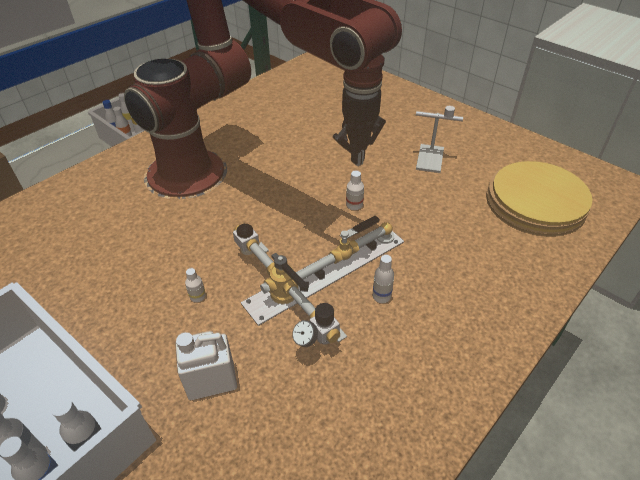

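View pics/wrist12.png

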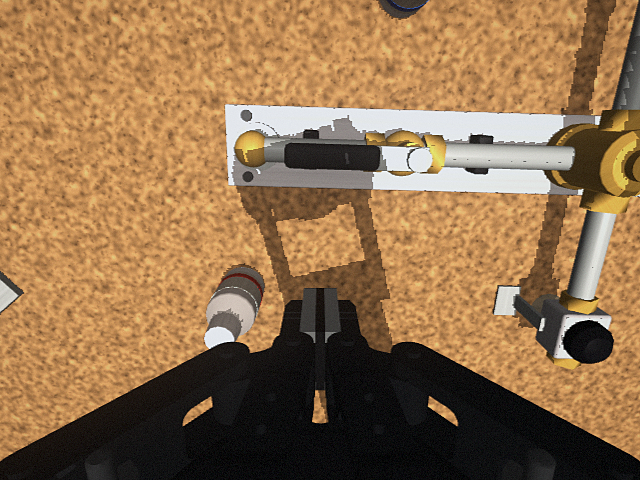

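The tap lever, at (285–380,156) in the wrist view, lies along the pipe, and its fitted angle is within 0.02 rad of in line. The pointer is unchanged, the bottles and jerrycan haven't moved, and the arm is clear and touching nothing. I'm handing the job in.

```bash
python3 -c "
from h import *
print(ticket.finish_job())"
```

```text
the job is handed in; nothing more can be done
None
```

The selector lever now points at the regulator (the far unit), and the supply tap is fully open. I handed the job in at about 12 s on the robot's clock, and no verdict was reported. I pushed both levers with the shut fingertips on one side only, turning the selector first and opening the tap only after checking it.

**Last checks:**
- **Selector:** the lever is at −0.16 to −0.19 rad, against −0.20 for the station's x axis. The two fixed cameras disagree by about 0.03 rad. Before I moved the tap, all three views put the regulator's centre 4–5 mm off the lever's line (27 mm allowed). The pointer had not shifted afterwards.
- **Tap:** the lever reached its stop, where the pushing force rose to 16 N. Its fitted angle is 1.38–1.39 rad, against 1.37 for the pipe's line.
- **Bottles and jerrycan:** the fixed cameras' before and after positions agree within 1 mm. The side camera could not see the small bottle at the start, so that one is confirmed only from the scene camera.
- **Arm:** it was raised to z = 0.23 m, with contact force near zero.

No check failed.

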